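Slide a tin rack past a sprung gate into its lane

ROBOT

A 7-joint arm with a two-finger parallel gripper is mounted at the origin on a cart in front of the work surface, level with it; the furniture and walls round the work are solid. World frame = base frame: x ahead of the robot, y to its left, z up, the work surface at z = 0. Lengths are in m, angles in rad, forces in N, time in s.
With the tool pointing down it reaches from about 0.425 to 0.875 m from the base axis. Payload 4.7 kg.
Tool frame: the origin (TCP) lies on the centre line of the jaws, within the pads' length; the fingertips stand 14 mm ahead of it and the grasp point (between the pads) lies 5 mm behind it; z points along the fingers, y is the direction in which the jaws open and shut (so a half turn about z gives the same grasp; the last joint's range is limited). The gripper opens to 87 mm and grips with 3 to 60 N. Pads are 19 mm wide; open, the fingers measure 117 mm over their backs; the gripper's body (75 mm by 190 mm) begins 51 mm behind the grasp point.
Start: joints at [1.334, 0.321, -0.07, 1.45, 0.023, 1.371, -0.057], TCP at [0.161, -0.63, 0.237] pointing down, gripper open.
Joint ranges: [-2.86, 2.86], [-0.3, 2.09], [-1.38, 1.24], [0.06, 2.45], [-1.56, 4.7], [0.09, 2.05], [-2.69, 2.69]. Speed limits (rad/s): [2.57, 2.57, 3.14, 3.14, 3.14, 3.14, 3.14].

INTERFACE

Orientations are given as a rotation vector (axis times angle).
In Python, from bench import ctrl gives the robot as it stands. The module is installed in compiled form; this text tells all that it offers.
- The arm moves only by the tool step_arm, never from a script. Its argument "plan" is a list of rows, each a list of 3 entries, a list of its own where there are three numbers: the turn, a rotation vector about the tool's x, y, z in rad, then the shift along the tool's x, y, z in m, then the closure in counts, from 0 (fully open) to 255 (shut). In form: [[[rx, ry, rz], [x, y, z], hand], ...]. A call has exactly 10 rows; each row is the pose to reach, as a shift and turn from the pose commanded when the call began, along the tool's axes at that moment; what a row does not reach only later rows make up. A row lasts 1/8 s, in which the tool goes at most 62.5 mm and 10.7 degrees, less where a joint would pass 70% of its speed; a pose out of reach is approached as far as the arm can. A call with a gripper value outside its range is refused whole. The fingers move at their own pace and stop on an object; "squeeze" is the grip in N (left out, the last holds). Time passes only in rows, so rows that repeat a pose let the fingers close, or fill a call up. It gives the time, the measured TCP pose, the force and the opening at its end, in the units of the state.
- ctrl.get_state(): the state, without advancing time (a new reading comes with each control period).
- ctrl.get_image(name): name is "scene" or "top" or "wrist"; returns the picture (400x640x3 uint8, red, green, blue); there is no depth.
- ctrl.calibration(name): a dict with "fov_y" (degrees; the focal length in pixels is half the picture's height over the tangent of half this angle, whatever the lens; pixels are square), "cx", "cy" (the principal point, pixels), "rvec" (rotation vector, rad) and "tvec" (3), from world to camera coordinates, as OpenCV has them. Camera axes: x right, y down, z forward; pixel columns grow to the right and rows downward; lengths in m; the calibration is good to about 2 mm. The wrist camera is an equidistant fisheye: a pixel r from the principal point sees the ray r / f radians off the axis. A picture is of the moment at which its call begins: read the wrist's pose just before it. calibration takes no time and is no camera call; for the wrist camera it gives the pose at the moment of the call.
- ctrl.close_job(): hands the job in, once; it reports no verdict.
Trained networks look in the newest picture that a camera, given by its name, has taken for a name from the list of things; names that differ only in an ending like _2 or _b are one class to them, and where a whole thing is asked for, a point or a joint stands for the part that bears it (a point fixed in the world has none). Each returns a list of dicts, best first, with "score" (0 to 1); they miss things now and then, are a little off and sometimes report something else, mostly with a low value. They report only what shows in the picture. A call takes as long as a camera call. They do not tell look-alikes from the thing itself.
- ctrl.cut_out(camera, label): "pixels" (400x640 bool, what is visible of it) and "rect" ([left, top, width, height] in pixels, round what is visible of it).
The state is a dict: "time": time; "joint_positions": joint angles; "qd": joint speeds; "joint_torque": joint torques, N m; "position": TCP position; "tool_rot": TCP orientation; "ft_force": force on the tool from outside, world axes, zero at the start; "torque": the same for the moment, N m; "grip_width": opening from 0.0 (shut) to 1.0 (fully open).
Only numpy, scipy, OpenCV 4.12 (cv2) and the standard library are available. Lean on these libraries where they do the work, as an engineer would, in place of code of your own. Each camera call takes 0.05 s, during which the arm holds its last target.

TASK

Press the long steel pedal down with one fingertip to raise the gate and, keeping it held down, push the rack of tins along the lane with the other fingertip, past the gate and fully home against the end stop; then let go so that the gate drops shut behind the tins. Do not let the gate touch the rack or the tins, do not lift the rack or the tins, and leave the jar, the food tin and the salt shaker that stand beside the lane alone.

Things in the scene. Friction and masses are not known exactly. Their poses are not given: they have to be found in the camera images.
- lane: fixed wooden guide lane, 400 x 68 mm. Origin: on the worktop, on its centre line, in the gate's plane. x: push direction (roughly to the robot's right), y: away from the robot, z up. Floor top z = 6 mm, inside width 58 mm, walls 5 mm thick, tops z = 36 mm; from x = -283 mm (open entry) to the end stop. Two posts on the -y wall at x = -22 and +18 mm, up to z = 88 mm.
- stop_face (a point): middle of the lane floor at the end stop's face: lane x = +110 mm, y = 0, z = 6 mm. The stop is 50 mm high.
- gate (a joint): steel gate and pedal, one part on a shaft along lane x at lane y = -31.5, z = 80 mm. 0 = closed: a plate 6 mm thick hangs across the lane at x = 0, down to z = 35 mm. 1.15 rad = stop, fully open (pedal down, gate swung up). A spring closes it; 2 to 6 N on the pedal holds it open. From 0.95 up it clears rack and tins.
- pedal_mid (a point): middle of the upper face of the pedal, a steel plate 255 mm long (lane x = -305 to -50 mm), 30 mm wide, 4 mm thick, outside the lane on the robot's side; moves with the gate. Middle line 43 mm from the shaft: lane y -67, z 105 mm closed (slopes 33 degrees up, away from the lane); y -69, z 58 mm fully down (slopes 33 degrees down).
- rack: loose wooden rack in the lane, 198 x 52 x 85 mm, 0.25 to 0.5 kg. Origin: centre of its underside; x along the push. Front face x = +99 mm; two tin pockets, walls 45 mm high, x = +7 to +99 mm; behind them a bare deck 5 mm thick, then an upright push plate 52 wide, 6 thick, 85 mm high. Home: front face at the stop, origin at lane x = +11 mm; the gate then hangs over the bare deck.
- push_face (a point): middle of the width of the rear face of the rack's push plate, 99 mm behind the rack's origin and 60 mm above its underside (66 mm above the worktop): where to push
- tin_front: slim pale metal tin, 36 mm across, 60 mm high, loose in the rack's front pocket; origin at the centre of its underside
- tin_back: the same tin in the rear pocket
- jam_jar: bystander: glass jar with a round lid, 65 mm across, 82 mm high, on the worktop beside the far end of the lane on the robot's side; origin at the centre of its underside
- soup_tin: bystander: low food tin, 75 mm across, 58 mm high, on the worktop beyond the lane; origin at the centre of its underside
- salt: bystander: salt shaker, 44 mm across, 90 mm high, on the worktop beyond the lane; origin at the centre of its underside
Not all that is in view belongs to the job. Several things have the shape of the rack; the one meant has the colours described above. What is shaped like the tin_back but red is not meant.

How it is judged:
On the way, in this order (a step that is already met when the one before it is completed fails the run):
1. a finger holds the pedal down, gate raised (0.9 rad or more), before the rack reaches the gate (value of joint gate above 0.9 rad and contact force between the fingers and gate above 0.3 N and x of rack in the frame of lane below -0.1 m), for 0.1 s.
2. with the pedal still held by a finger, a finger pushes the rack, its tins passing the gate (value of joint gate above 0.8 rad and contact force between the fingers and gate above 0.3 N and contact force between the fingers and rack above 0.1 N and x of rack in the frame of lane between -0.085 and -0.005 m), for 0.1 s.
At the end, for the whole second after the job is handed in: the rack stands flat in the lane within 6 mm of the end stop, at rest, both tins upright in their pockets, the gate shut behind them (under 0.08 rad), bystanders standing (x of rack in the frame of lane above 0.005 m and z of rack in the frame of lane below 0.012 m and value of joint gate below 0.08 rad and linear speed of rack below 0.01 m/s and angle between each of tin_front, tin_back's own z axis and vertical below 0.25 rad and z of each of tin_front, tin_back in the frame of rack below 0.015 m and x of tin_front in the frame of rack between 0.009 and 0.097 m and x of tin_back in the frame of rack between 0.009 and 0.097 m and angle between each of jam_jar, soup_tin, salt's own z axis and vertical below 0.2 rad); the robot touches nothing.
It fails at once if the gate bears on the rack or a tin (over 1 N) (contact force between gate and rack above 1 N or contact force between gate and tin_front above 1 N or contact force between gate and tin_back above 1 N).
It fails at once if the rack is lifted (over 12 mm) or tipped (z of rack in the frame of lane above 0.018 m or angle between rack's own z axis and vertical above 0.2 rad).
It fails at once if a tin is lifted from its pocket (over 12 mm) (z of any of tin_front, tin_back in the frame of rack above 0.017 m).
It fails at once if a bystander is moved more than 20 mm (distance of any of jam_jar, soup_tin, salt from where it was at the start of the episode above 0.02 m).
It also fails if it takes over 43 s, if anything falls off the work surface, if the arm or the gripper's body presses on something with over 40 N, if the wrist force passes 120 N, or if a joint passes its speed limit or range.

## Working session

There is one attempt and no reset: what is moved stays moved. The work goes in short steps, Python scripts to look and compute and a tool call to move; the robot and the scene stay as the last step left them, time stands still between calls to the robot, and variables do not carry over. Pictures are saved under pics/ and viewed, and the job is handed in when it is done.

Besides the shell and the picture viewer there is one more tool, called after "Call:" as name(argument=value, ...) on one line, values as JSON. step_arm: Moves the arm, as the interface text tells. Its arguments: {"type":"object","properties":{"plan":{"type":"array"},"squeeze":{"type":"number"}},"required":["plan"]}

```bash
mkdir -p pics; python3 - <<'E'
from bench import ctrl
import cv2
s=ctrl.get_state(); print(s)
for n in("scene","top","wrist"):
    c=ctrl.calibration(n); print(n,c)
    cv2.imwrite(f"pics/{n}0.png",ctrl.get_image(n)[:,:,::-1])
E
```

```text
{'time': 0.0, 'joint_positions': array([ 1.33410514,  0.32179626, -0.07009543,  1.45166164,  0.02260887,
        1.37077249, -0.05688028]), 'qd': array([ 0.00064765, -0.00025575,  0.00027141,  0.00078018, -0.00104234,
        0.00081192,  0.00015908]), 'joint_torque': array([ 2.33416386e-04, -4.91288602e+01, -4.03900445e-01, -3.12530959e+01,
       -6.37785648e-02,  4.36322833e-02,  1.90002629e-04]), 'position': array([ 0.16114037, -0.62917985,  0.23548563]), 'tool_rot': array([-3.11510737e+00, -3.92779039e-01,  5.21819089e-04]), 'ft_force': array([ 0.14633078,  0.674999  , -0.56694389]), 'torque': array([-0.00746786, -0.00545793, -0.07352211]), 'grip_width': 1.0016995406277134}
scene {'fov_y': 51.40643875888706, 'cx': 324.64120869756374, 'cy': 202.81424138922134, 'rvec': array([ 0.63351806, -2.31064182,  1.49887204]), 'tvec': array([0.45303225, 0.22869069, 0.86315466])}
top {'fov_y': 55.272300918492384, 'cx': 316.61174848445586, 'cy': 200.78969643047617, 'rvec': array([ 2.11503963, -2.17357062,  0.1528348 ]), 'tvec': array([-0.05355031,  0.57889916,  0.93135599])}
wrist {'fov_y': 65.70646984690485, 'cx': 320.58247674074795, 'cy': 200.0533744371107, 'rvec': array([-2.30246244,  1.78854916,  0.24741611]), 'tvec': array([-0.65041343, -0.0310499 ,  0.39089648])}
```

View pics/scene0.png

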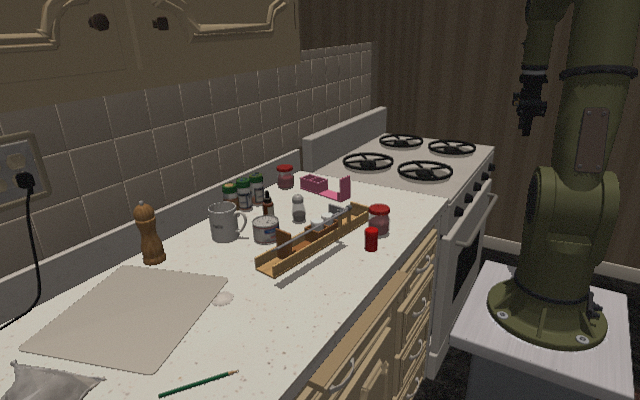

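View pics/top0.png

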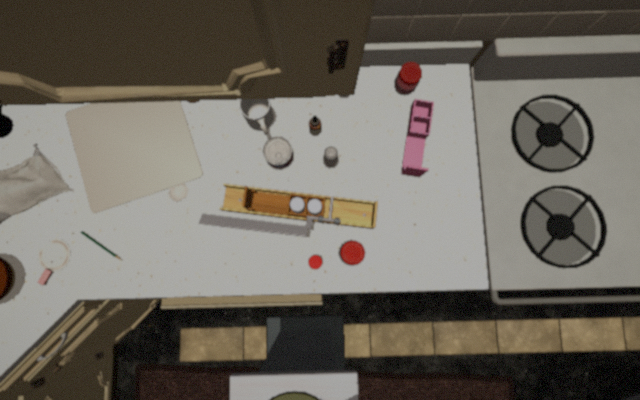

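View pics/wrist0.png

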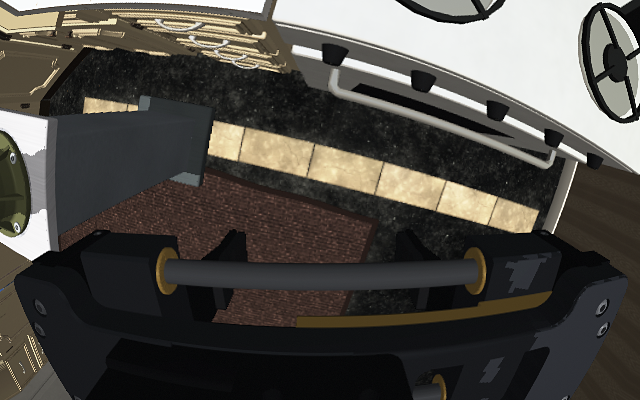

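The wooden rack with the two pale tins is in the lane, top image (246..325, 200). The pink rack-shaped thing at (417,137) and the red tin at (316,262) are look-alikes. I'll enlarge both views to confirm and locate them.

```bash
python3 - <<'E'
import cv2
a=cv2.imread("pics/top0.png")[170:280,190:400]; cv2.imwrite("pics/topc.png",cv2.resize(a,None,fx=3.8,fy=3.8,interpolation=cv2.INTER_CUBIC))
a=cv2.imread("pics/scene0.png")[190:285,245:405]; cv2.imwrite("pics/scenec.png",cv2.resize(a,None,fx=5,fy=5,interpolation=cv2.INTER_CUBIC))
E
```

```text
(no output)
```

View pics/topc.png

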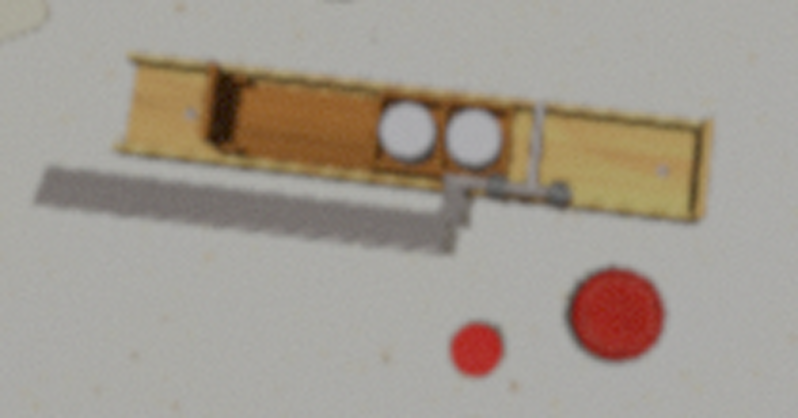

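View pics/scenec.png

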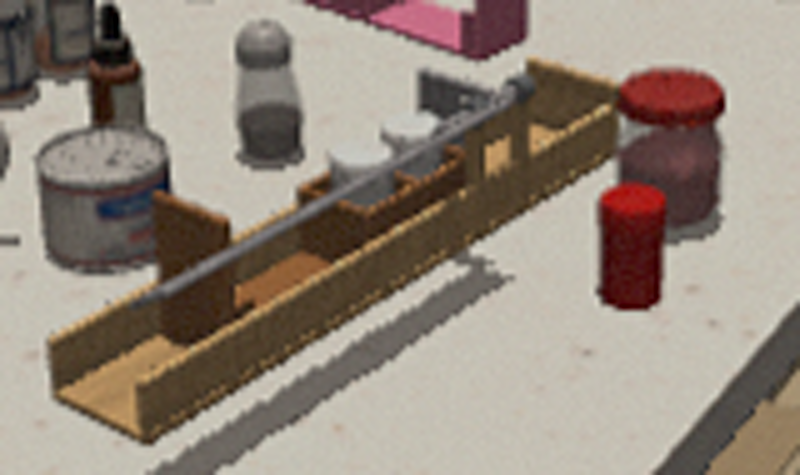

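Confirmed: brown wooden rack with its push plate (crop (215,105)) and two pale tins (crop (407,130) and (474,137)). Next, fit the lane and rack pose from the corner pixels.

```bash
cat > h.py <<'E'
import numpy as np,cv2
from scipy.optimize import least_squares
from scipy.spatial.transform import Rotation as R
from bench import ctrl
def proj(n,P):
    c=ctrl.calibration(n); f=200/np.tan(np.radians(c['fov_y']/2))
    K=np.array([[f,0,c['cx']],[0,f,c['cy']],[0,0,1]])
    return cv2.projectPoints(np.array(P,float).reshape(-1,1,3),c['rvec'],c['tvec'],K,None)[0][:,0]
def w(p,L):
    p=np.array(p,float).reshape(-1,3); a=p[0]*0
    c,s=np.cos(L[2]),np.sin(L[2])
    return np.c_[L[0]+c*p[:,0]-s*p[:,1],L[1]+s*p[:,0]+c*p[:,1],p[:,2]]
E
cat > fit.py <<'E'
from h import *
T=lambda X,Y:(190+X/3.8-.37,170+Y/3.8-.37); S=lambda X,Y:(245+X/5-.4,190+Y/5-.4)
pts=[("top",(-.283,.034,.036),T(131,56)),("top",(-.283,-.034,.036),T(118,151)),("top",(.11,.029,.05),T(700,122)),("top",(.11,-.029,.05),T(692,216)),
("scene",(-.283,.034,.036),S(50,340)),("scene",(-.283,.034,0),S(55,397)),("scene",(-.283,-.034,.036),S(138,383)),("scene",(-.283,-.034,0),S(148,440))]
rk=[("top",(-.099,.026,.091),T(211,65)),("top",(-.099,-.026,.091),T(206,140)),("scene",(-.099,.026,.091),S(155,192)),("scene",(-.099,-.026,.091),S(230,238)),("scene",(-.099,-.026,.011),S(193,342))]
def res(v):
    r=[]
    for n,p,u in pts: r.append(proj(n,w(p,v[:3]))[0]-u)
    for n,p,u in rk: r.append(proj(n,w(np.array(p)+[v[3],0,0],v[:3]))[0]-u)
    return np.ravel(r)
s=least_squares(res,[.47,0,-1.6,-.12],loss='soft_l1')
print(s.x); print(res(s.x).reshape(-1,2).round(1))
L=s.x[:3]; np.save("L.npy",s.x)
t=cv2.imread("pics/top0.png");sc=cv2.imread("pics/scene0.png")
for n,im,f,o in(("top",t,4,(180,160,400,280)),("scene",sc,5,(245,185,405,290))):
    big=cv2.resize(im[o[1]:o[3],o[0]:o[2]],None,fx=f,fy=f,interpolation=cv2.INTER_CUBIC)[:, :800]
    def poly(P,col):
        u=(proj(n,w(P,L))-np.array(o[:2])+.5)*f; cv2.polylines(big,[u.astype(int).reshape(-1,1,2)],True,col,1)
    for yy in(.034,.029,-.029,-.034): poly([(-.283,yy,.036),(.11,yy,.036)],(255,0,0))
    poly([(-.283,.034,0),(.117,.034,0),(.117,-.034,0),(-.283,-.034,0)],(0,255,0))
    x=s.x[3]-.099
    poly([(x,.026,.091),(x,-.026,.091),(x,-.026,.006),(x,.026,.006)],(0,0,255))
    for dx in(-.305,-.05):pass
    c,d=np.cos(.576),np.sin(.576)
    poly([(xx,-.067-k*.015*c,.105+k*.015*d) for xx,k in((-.305,-1),(-.305,1),(-.05,1),(-.05,-1))],(255,0,255))
    poly([(0,-.0315,.08),(0,.029,.05),(0,.029,.035),(0,-.029,.035)],(0,255,255))
    cv2.imwrite(f"pics/{n}_fit.png",big)
E
python3 fit.py
```

```text
[ 0.55424263 -0.10513056 -1.72110242 -0.11422411]
[[-0.4 -1. ]
 [-1.2 -0.1]
 [ 1.9  1.2]
 [ 1.6 -0.7]
 [-0.5 -0.3]
 [-0.2  0.7]
 [ 1.   0.3]
 [ 0.1  1.7]
 [ 0.7 -1. ]
 [-1.2  0.3]
 [-0.2 -0. ]
 [-0.4 -3.3]
 [ 8.7  4.1]]
```

View pics/top_fit.png

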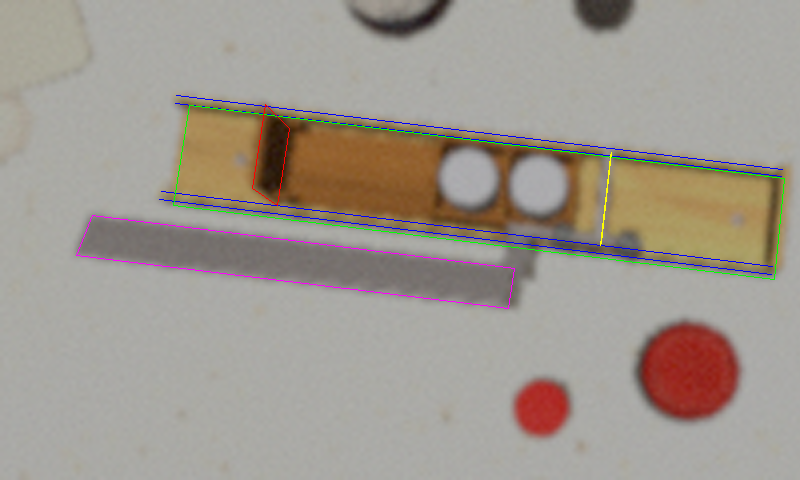

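View pics/scene_fit.png

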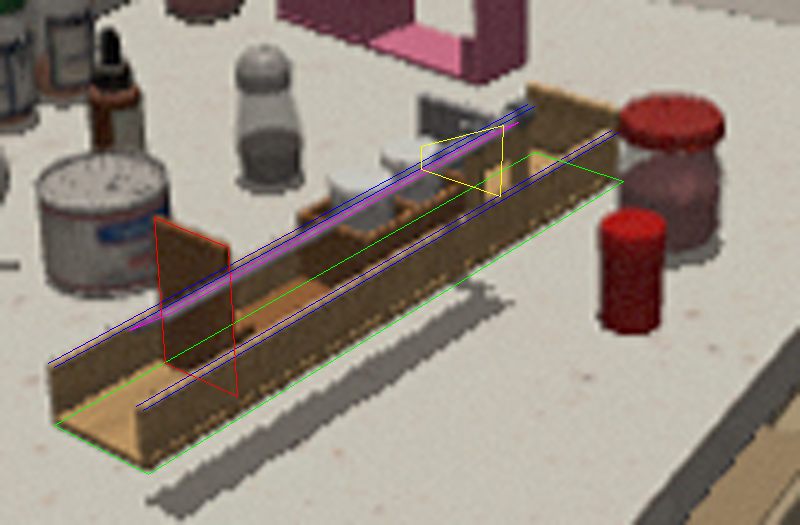

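```bash
cat > go.py <<'E'
from h import *
import sys
# target lane x,y (tool centre), tip z  -> shift/turn in current tool axes
L=np.load("L.npy")
def tgt(x,y,tip,flip):
    ex=np.array([np.cos(L[2]),np.sin(L[2]),0]);ey=np.array([-ex[1],ex[0],0])
    if flip: ex,ey=-ex,-ey
    # z down: x_t = -ex?, choose right-handed: x=ex,y=-ey,z=-Z
    return np.r_[w((x,y,tip+.014),L)[0]],np.c_[ex,-ey,[0,0,-1]]
s=ctrl.get_state(); R0=R.from_rotvec(s['tool_rot']).as_matrix()
def rep():
    p=s['position']; d=p[:2]-L[:2]; c,si=np.cos(L[2]),np.sin(L[2])
    print("t",s['time'],"lane xy",(c*d[0]+si*d[1]).round(4),(-si*d[0]+c*d[1]).round(4),"tip",(p[2]-.014).round(4),"F",s['ft_force'].round(1),"grip",round(s['grip_width'],3),"q",s['joint_positions'].round(2))
    print("tool axes in lane (cols)",(R.from_rotvec([0,0,-L[2]]).as_matrix()@R0).round(3).tolist())
rep()
if len(sys.argv)>1:
    a=[float(v) for v in sys.argv[1:4]]
    for f in(0,1):
        p,Rt=tgt(*a,f); print(f,"turn",R.from_matrix(R0.T@Rt).as_rotvec().round(4),"shift",(R0.T@(p-s['position'])).round(4),"world",p.round(4))
E
python3 go.py -0.24 -0.034 0.17
```

```text
t 0.15 lane xy 0.5771 -0.3101 tip 0.2218 F [ 0.  -0.6  0. ] grip 1.002 q [ 1.33  0.32 -0.07  1.45  0.02  1.37 -0.06]
tool axes in lane (cols) [[-0.391, 0.921, -0.001], [0.921, 0.391, -0.001], [-0.0, -0.001, -1.0]]
0 turn [-8.000e-04  1.400e-03  1.972e+00] shift [ 0.5733 -0.6443  0.0526] world [0.5566 0.1373 0.184 ]
1 turn [-1.3000e-03 -7.0000e-04 -1.1696e+00] shift [ 0.5733 -0.6443  0.0526] world [0.5566 0.1373 0.184 ]
```

Call:
step_arm(plan=[[[0,0,-0.06],[0.042,-0.022,0],98],[[0,0,-0.12],[0.084,-0.044,0],98],[[0,0,-0.18],[0.126,-0.066,0],98],[[0,0,-0.24],[0.168,-0.088,0],98],[[0,0,-0.3],[0.21,-0.11,0],98],[[0,0,-0.36],[0.252,-0.132,0],98],[[0,0,-0.42],[0.294,-0.154,0],98],[[0,0,-0.48],[0.336,-0.176,0],98],[[0,0,-0.54],[0.378,-0.198,0],98],[[0,0,-0.6],[0.42,-0.22,0],98]], squeeze=20)

```text
time: 1.4
position: [0.5143, -0.3112, 0.2363]
tool_rot: [-2.86, -1.299, 0.001]
ft_force: [-0.3, -0.6, -0.6]
grip_width: 0.617
```

```bash
python3 go.py -0.24 -0.034 0.17
```

```text
t 1.4 lane xy 0.2098 -0.0086 tip 0.2223 F [-0.3 -0.6 -0.6] grip 0.617 q [ 0.86  0.24 -0.42  1.57  0.1   1.35 -0.3 ]
tool axes in lane (cols) [[-0.843, 0.538, 0.0], [0.538, 0.843, -0.0], [-0.0, -0.0, -1.0]]
0 turn [3.0000e-04 4.0000e-04 2.5737e+00] shift [ 0.3655 -0.2633  0.0523] world [0.5566 0.1373 0.184 ]
1 turn [-3.000e-04  2.000e-04 -5.679e-01] shift [ 0.3655 -0.2633  0.0523] world [0.5566 0.1373 0.184 ]
```

Call:
step_arm(plan=[[[0,0,-0.06],[0.041,-0.029,0],98],[[0,0,-0.12],[0.082,-0.058,0],98],[[0,0,-0.18],[0.123,-0.087,0],98],[[0,0,-0.24],[0.164,-0.117,0],98],[[0,0,-0.3],[0.205,-0.147,0.01],98],[[0,0,-0.36],[0.246,-0.176,0.02],98],[[0,0,-0.42],[0.287,-0.206,0.03],98],[[0,0,-0.48],[0.328,-0.236,0.04],98],[[0,0,-0.568],[0.3655,-0.2633,0.052],98],[[0,0,-0.568],[0.3655,-0.2633,0.052],98]])

```text
time: 2.65
position: [0.5549, 0.1412, 0.1835]
tool_rot: [-2.373, -2.054, 0.0]
ft_force: [-0.4, -0.6, -0.7]
grip_width: 0.614
```

```bash
python3 go.py -0.24 -0.034 0.12; python3 - <<'E'
from bench import ctrl
import cv2
for n in("scene","wrist"): cv2.imwrite(f"pics/{n}1.png",ctrl.get_image(n)[:,:,::-1])
a=cv2.imread("pics/scene1.png")[130:290,225:405]; cv2.imwrite("pics/scene1c.png",cv2.resize(a,None,fx=3.7,fy=3.7,interpolation=cv2.INTER_CUBIC))
E
```

```text
t 2.65 lane xy -0.2436 -0.0363 tip 0.1695 F [-0.4 -0.6 -0.7] grip 0.614 q [ 0.37  0.27 -0.77  1.7   0.2   1.26 -0.59]
tool axes in lane (cols) [[-1.0, -0.007, -0.002], [-0.007, 1.0, -0.003], [0.002, -0.003, -1.0]]
0 turn [ 0.0034 -0.0043 -3.135 ] shift [-0.0038  0.0024  0.0495] world [0.5566 0.1373 0.134 ]
1 turn [-0.0027 -0.0022  0.0066] shift [-0.0038  0.0024  0.0495] world [0.5566 0.1373 0.134 ]
```

View pics/scene1c.png

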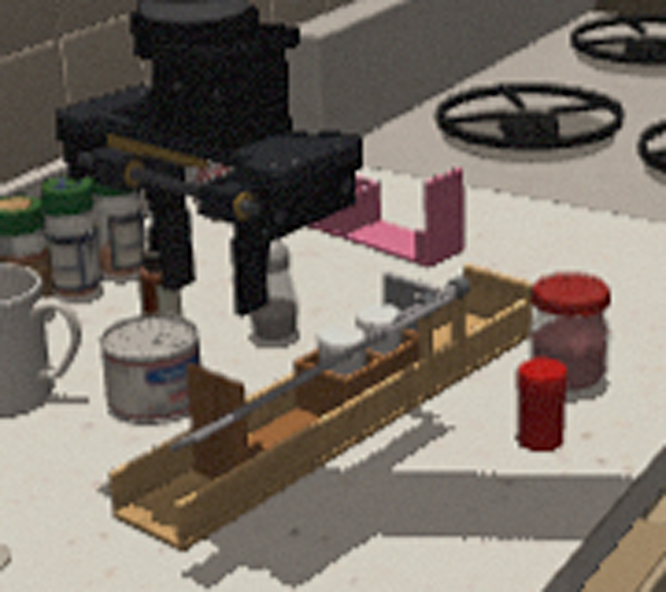

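View pics/wrist1.png

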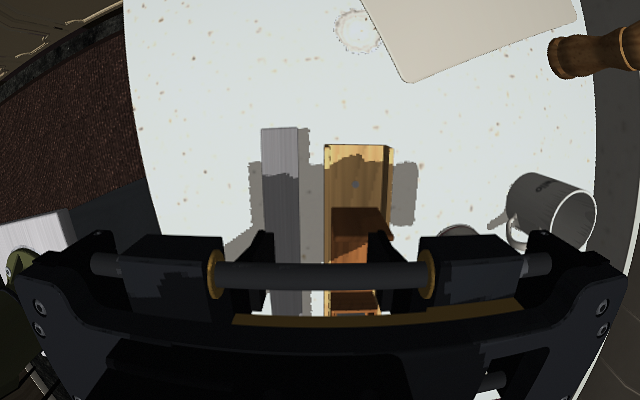

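```bash
python3 - <<'E'
from h import *
L=np.load("L.npy")
P=[(-.2436+dx,-.0363+y,.1695) for y in(-.0418,-.0268,.0268,.0418) for dx in(-.0095,.0095)]
print(((proj("scene",w(P,L))-[225,130]+.5)*3.7).round(0))
E
```

```text
[[251. 320.]
 [273. 310.]
 [234. 314.]
 [255. 304.]
 [173. 292.]
 [195. 282.]
 [156. 286.]
 [178. 276.]]
```

Call:
step_arm(plan=[[[0,0,0],[0,0,0],98],[[0,0,0],[0,0,0.01],98],[[0,0,0.003],[-0.001,0.001,0.02],98],[[0,0,0.003],[-0.001,0.001,0.03],98],[[0,0,0.003],[-0.001,0.001,0.035],98],[[0,0,0.003],[-0.001,0.001,0.04],98],[[0,0,0.003],[-0.001,0.001,0.045],98],[[0,0,0.003],[-0.001,0.001,0.05],98],[[0,0,0.003],[-0.001,0.001,0.05],98],[[0,0,0.003],[-0.001,0.001,0.05],98]])

```text
time: 4.0
position: [0.5576, 0.135, 0.1347]
tool_rot: [2.387, 2.043, 0.0]
ft_force: [1.0, -0.4, -0.1]
grip_width: 0.616
```

```bash
python3 go.py -0.24 -0.034 0.066
```

```text
t 4.0 lane xy -0.2379 -0.0327 tip 0.1207 F [ 1.  -0.4 -0.1] grip 0.616 q [ 0.36  0.32 -0.75  1.75  0.24  1.17 -0.62]
tool axes in lane (cols) [[-1.0, 0.005, -0.0], [0.005, 1.0, 0.0], [0.0, 0.0, -1.0]]
0 turn [-1.0000e-04 -4.0000e-04  3.1369e+00] shift [ 0.0021 -0.0014  0.0547] world [0.5566 0.1373 0.08  ]
1 turn [ 0.0003 -0.     -0.0047] shift [ 0.0021 -0.0014  0.0547] world [0.5566 0.1373 0.08  ]
```

Call:
step_arm(plan=[[[0,0,-0.004],[0.002,-0.001,0.006],98],[[0,0,-0.004],[0.002,-0.001,0.012],98],[[0,0,-0.004],[0.002,-0.001,0.018],98],[[0,0,-0.004],[0.002,-0.001,0.024],98],[[0,0,-0.004],[0.002,-0.001,0.03],98],[[0,0,-0.004],[0.002,-0.001,0.036],98],[[0,0,-0.004],[0.002,-0.001,0.042],98],[[0,0,-0.004],[0.002,-0.001,0.048],98],[[0,0,-0.004],[0.002,-0.001,0.05],98],[[0,0,-0.004],[0.002,-0.001,0.05],98]])

```text
time: 5.25
position: [0.5573, 0.1371, 0.0847]
tool_rot: [2.382, 2.047, 0.001]
ft_force: [-0.7, 0.6, 4.4]
grip_width: 0.616
```

```bash
python3 go.py -0.24 -0.034 0.066;  python3 - <<'E'
from bench import ctrl
import cv2
for n in("scene",): cv2.imwrite(f"pics/{n}2.png",ctrl.get_image(n)[:,:,::-1])
a=cv2.imread("pics/scene2.png")[130:290,225:405]; cv2.imwrite("pics/scene2c.png",cv2.resize(a,None,fx=3.7,fy=3.7,interpolation=cv2.INTER_CUBIC))
E
```

```text
t 5.25 lane xy -0.2399 -0.0333 tip 0.0707 F [-0.7  0.6  4.4] grip 0.616 q [ 0.33  0.38 -0.73  1.8   0.28  1.08 -0.65]
tool axes in lane (cols) [[-1.0, 0.001, -0.0], [0.001, 1.0, 0.001], [0.0, 0.001, -1.0]]
0 turn [-4.0000e-04 -1.4000e-03  3.1408e+00] shift [ 0.0001 -0.0007  0.0047] world [0.5566 0.1373 0.08  ]
1 turn [ 0.0009 -0.0003 -0.0008] shift [ 0.0001 -0.0007  0.0047] world [0.5566 0.1373 0.08  ]
```

View pics/scene2c.png

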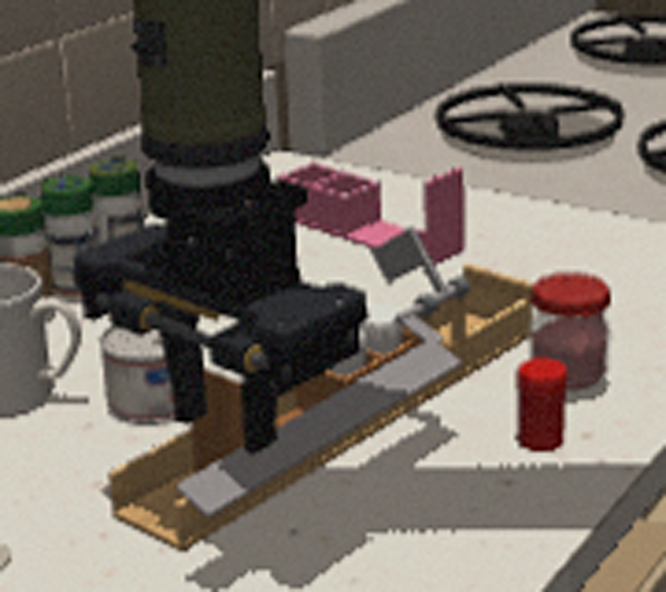

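Call:
step_arm(plan=[[[0,0,0],[0,-0.001,0.001],98],[[0,0,0],[0,-0.001,0.002],98],[[0,0,0],[0,-0.001,0.003],98],[[0,0,0],[0,-0.001,0.004],98],[[0,0,0],[0,-0.001,0.0045],98],[[0,0,0],[0,-0.001,0.005],98],[[0,0,0],[0,-0.001,0.0053],98],[[0,0,0],[0,-0.001,0.0053],98],[[0,0,0],[0,-0.001,0.0053],98],[[0,0,0],[0,-0.001,0.0053],98]])

```text
time: 6.55
position: [0.5575, 0.1369, 0.0803]
tool_rot: [2.381, 2.045, 0.004]
ft_force: [1.1, -0.6, 6.0]
grip_width: 0.614
```

```bash
python3 go.py -0.11 -0.034 0.064;  python3 - <<'E'
from bench import ctrl
import cv2
for n in("scene",): cv2.imwrite(f"pics/{n}3.png",ctrl.get_image(n)[:,:,::-1])
a=cv2.imread("pics/scene3.png")[170:270,265:385]; cv2.imwrite("pics/scene3c.png",cv2.resize(a,None,fx=6,fy=6,interpolation=cv2.INTER_CUBIC))
from h import *
L=np.load("L.npy")
# pedal near end outer/inner corners and gate outer edge for several angles
for th in(.8,.9,.95,1.05,1.15):
    pts=[]
    for y0,z0,x in((-.067-.0126,.105+.0082,-.05),(-.067-.0126,.105+.0082,-.305),(.026,.035,-.003),(-.026,.035,-.003)):
        d=np.array([y0+.0315,z0-.08]); c,s=np.cos(th),np.sin(th)
        pts.append((x,-.0315+c*d[0]-s*d[1],.08+s*d[0]+c*d[1]))
    print(th,(np.array(pts)[:,1:]).round(3)[0],((proj("scene",w(pts,L))-[265,170]+.5)*6).round(0).tolist())
E
```

```text
t 6.55 lane xy -0.2398 -0.033 tip 0.0663 F [ 1.1 -0.6  6. ] grip 0.614 q [ 0.33  0.38 -0.73  1.8   0.29  1.07 -0.66]
tool axes in lane (cols) [[-1.0, 0.001, -0.0], [0.001, 1.0, 0.004], [0.0, 0.004, -1.0]]
0 turn [-8.0000e-04 -5.7000e-03  3.1404e+00] shift [-0.1298 -0.0008  0.0022] world [0.5371 0.0087 0.078 ]
1 turn [ 0.0036 -0.0005 -0.0012] shift [-0.1298 -0.0008  0.0022] world [0.5371 0.0087 0.078 ]
0.8 [-0.089  0.069] [[519.0, 335.0], [105.0, 582.0], [361.0, 186.0], [421.0, 276.0]]
0.9 [-0.087  0.063] [[516.0, 345.0], [103.0, 594.0], [363.0, 173.0], [417.0, 267.0]]
0.95 [-0.086  0.06 ] [[514.0, 350.0], [102.0, 599.0], [364.0, 167.0], [415.0, 263.0]]
1.05 [-0.084  0.055] [[510.0, 360.0], [99.0, 609.0], [368.0, 155.0], [411.0, 254.0]]
1.15 [-0.081  0.05 ] [[505.0, 368.0], [94.0, 618.0], [373.0, 143.0], [409.0, 245.0]]
```

View pics/scene3c.png

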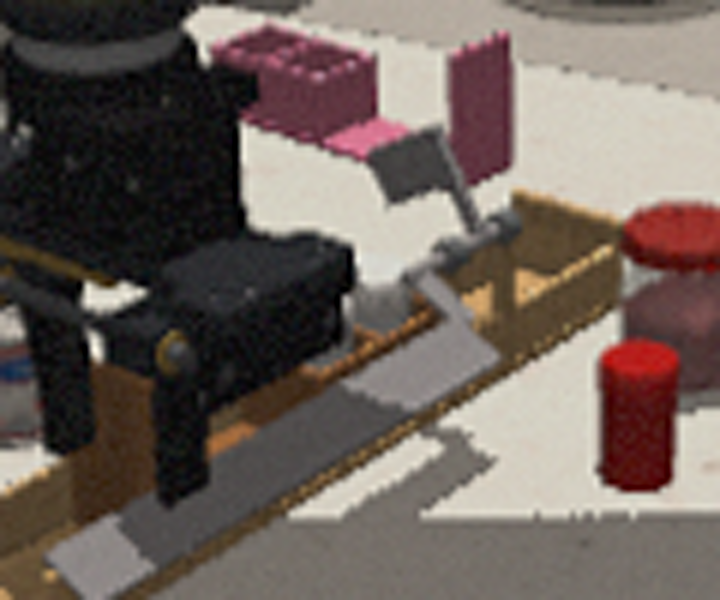

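Gate is at about 1.05 rad, judging by the gate corner at crop (368,153), with roughly 5 N on the pedal. Now pushing.

Call:
step_arm(plan=[[[0,0,0],[-0.006,0,0.0007],98],[[0,0,0],[-0.01,0,0.0007],98],[[0,0,0],[-0.014,0,0.0007],98],[[0,0,0],[-0.018,0,0.0007],98],[[0,0,0],[-0.023,0,0.0007],98],[[0,0,0],[-0.029,0,0.0007],98],[[0,0,0],[-0.035,0,0.0007],98],[[0,0,0],[-0.041,0,0.0007],98],[[0,0,0],[-0.047,0,0.0007],98],[[0,0,0],[-0.053,0,0.0007],98]])

```text
time: 7.85
position: [0.5473, 0.0874, 0.0785]
tool_rot: [-2.378, -2.048, -0.003]
ft_force: [-0.5, 7.5, 3.0]
grip_width: 0.615
```

```bash
python3 go.py -0.11 -0.034 0.066;  python3 - <<'E'
from bench import ctrl
import cv2
for n in("scene","top"): cv2.imwrite(f"pics/{n}4.png",ctrl.get_image(n)[:,:,::-1])
a=cv2.imread("pics/scene4.png")[170:270,265:385]; cv2.imwrite("pics/scene4c.png",cv2.resize(a,None,fx=6,fy=6,interpolation=cv2.INTER_CUBIC))
a=cv2.imread("pics/top4.png")[170:280,190:400]; cv2.imwrite("pics/top4c.png",cv2.resize(a,None,fx=3.8,fy=3.8,interpolation=cv2.INTER_CUBIC))
E
```

```text
t 7.85 lane xy -0.1893 -0.0357 tip 0.0645 F [-0.5  7.5  3. ] grip 0.615 q [ 0.42  0.34 -0.73  1.85  0.25  1.05 -0.55]
tool axes in lane (cols) [[-1.0, -0.001, -0.003], [-0.001, 1.0, -0.001], [0.003, -0.001, -1.0]]
0 turn [ 5.1000e-03 -1.0000e-03 -3.1401e+00] shift [-0.0793  0.0016 -0.0018] world [0.5371 0.0087 0.08  ]
1 turn [-0.0007 -0.0033  0.0014] shift [-0.0793  0.0016 -0.0018] world [0.5371 0.0087 0.08  ]
```

View pics/scene4c.png

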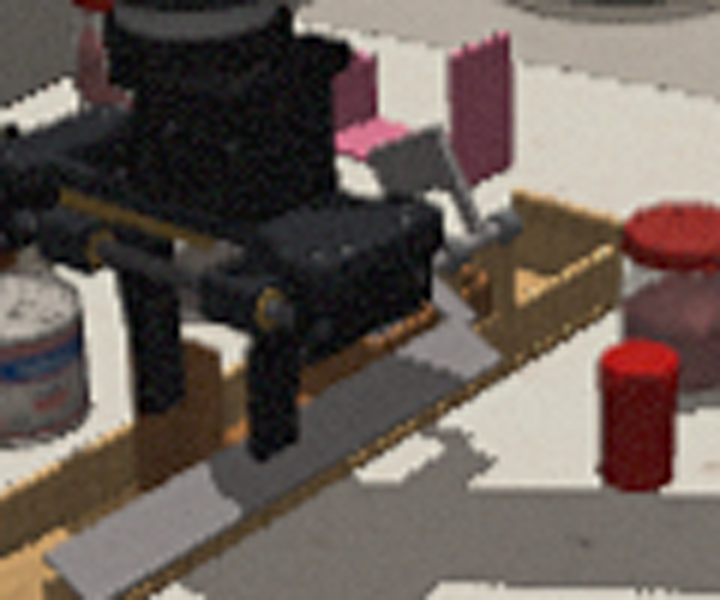

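View pics/top4c.png

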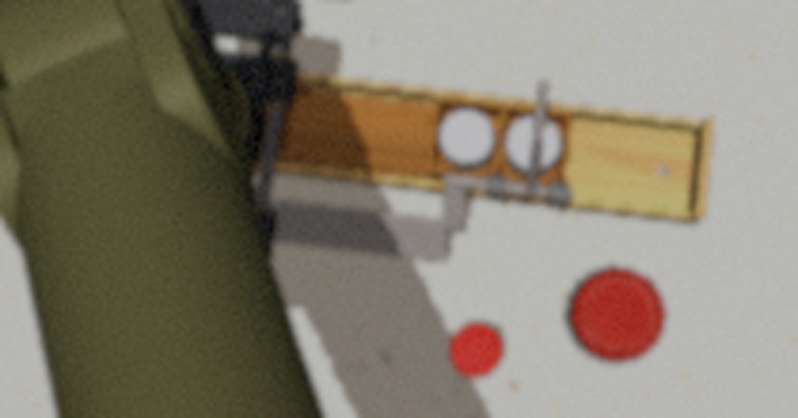

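Call:
step_arm(plan=[[[0,0,0],[-0.006,0,0],98],[[0,0,0],[-0.012,0.001,0],98],[[0,0,0],[-0.018,0.001,0],98],[[0,0,0],[-0.024,0.001,0],98],[[0,0,0],[-0.03,0.001,0],98],[[0,0,0],[-0.036,0.001,0],98],[[0,0,0],[-0.042,0.001,0],98],[[0,0,0],[-0.048,0.001,0],98],[[0,0,0],[-0.054,0.001,0],98],[[0,0,0],[-0.06,0.001,0],98]])

```text
time: 9.2
position: [0.5393, 0.0281, 0.0785]
tool_rot: [-2.378, -2.048, -0.003]
ft_force: [-1.4, 8.3, 3.9]
grip_width: 0.619
```

```bash
python3 go.py -0.0975 -0.034 0.066;  python3 - <<'E'
from bench import ctrl
import cv2
for n in("scene","top"): cv2.imwrite(f"pics/{n}5.png",ctrl.get_image(n)[:,:,::-1])
a=cv2.imread("pics/scene5.png")[170:270,265:385]; b=cv2.imread("pics/top5.png")[180:240,270:400]
cv2.imwrite("pics/s5c.png",cv2.resize(a,None,fx=6,fy=6,interpolation=cv2.INTER_CUBIC))
cv2.imwrite("pics/t5c.png",cv2.resize(b,None,fx=6,fy=6,interpolation=cv2.INTER_CUBIC))
E
```

```text
t 9.2 lane xy -0.1295 -0.0347 tip 0.0645 F [-1.4  8.3  3.9] grip 0.619 q [ 0.53  0.3  -0.71  1.88  0.22  1.04 -0.42]
tool axes in lane (cols) [[-1.0, -0.002, -0.003], [-0.002, 1.0, -0.001], [0.003, -0.001, -1.0]]
0 turn [ 5.2000e-03 -1.5000e-03 -3.1401e+00] shift [-0.032   0.0007 -0.0016] world [ 0.5352 -0.0036  0.08  ]
1 turn [-0.0009 -0.0033  0.0015] shift [-0.032   0.0007 -0.0016] world [ 0.5352 -0.0036  0.08  ]
```

View pics/s5c.png

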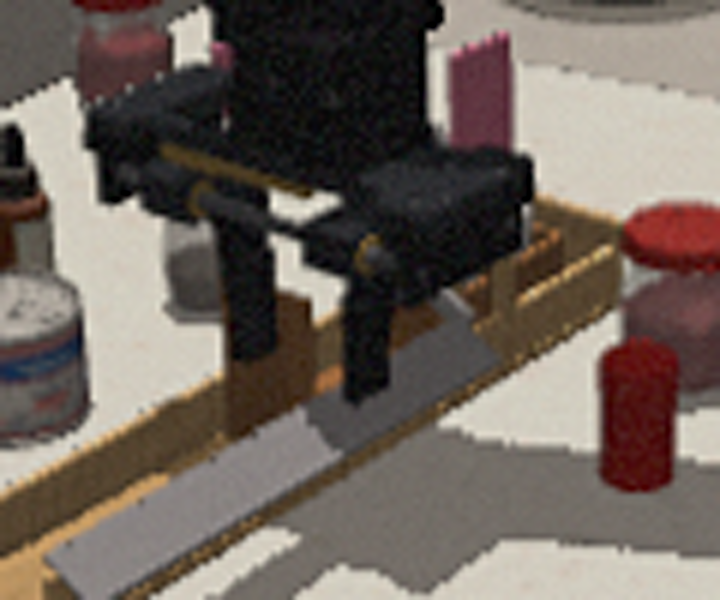

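View pics/t5c.png

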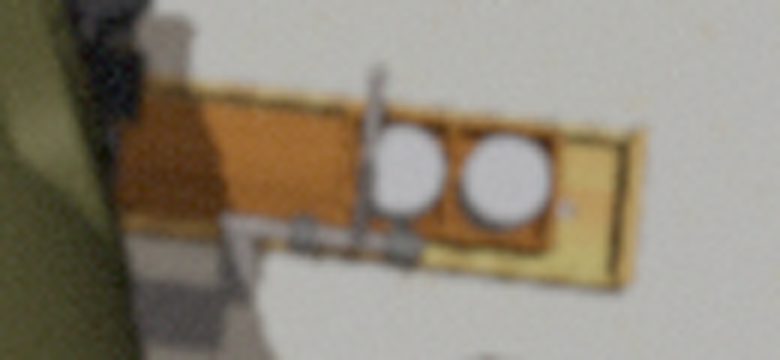

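Call:
step_arm(plan=[[[0,0,0],[-0.004,0,0],98],[[0,0,0],[-0.008,0,0],98],[[0,0,0],[-0.012,0,0],98],[[0,0,0],[-0.016,0,0],98],[[0,0,0],[-0.019,0,0],98],[[0,0,0],[-0.022,0,0],98],[[0,0,0],[-0.024,0,0],98],[[0,0,0],[-0.026,0,0],98],[[0,0,0],[-0.027,0,0],98],[[0,0,0],[-0.028,0,0],98]])

```text
time: 10.55
position: [0.5351, 0.0006, 0.0785]
tool_rot: [-2.378, -2.048, -0.003]
ft_force: [-0.8, 8.0, 5.2]
grip_width: 0.616
```

```bash
python3 go.py -0.0975 -0.034 0.066
```

```text
t 10.55 lane xy -0.1017 -0.0348 tip 0.0645 F [-0.8  8.   5.2] grip 0.616 q [ 0.57  0.29 -0.7   1.89  0.21  1.03 -0.37]
tool axes in lane (cols) [[-1.0, -0.002, -0.003], [-0.002, 1.0, -0.001], [0.003, -0.001, -1.0]]
0 turn [ 5.10e-03 -1.70e-03 -3.14e+00] shift [-0.0042  0.0008 -0.0015] world [ 0.5352 -0.0036  0.08  ]
1 turn [-0.0011 -0.0032  0.0016] shift [-0.0042  0.0008 -0.0015] world [ 0.5352 -0.0036  0.08  ]
```

Not at the stop yet, as the force is unchanged. Creeping 4 mm.

Call:
step_arm(plan=[[[0,0,0],[-0.001,0,0],98],[[0,0,0],[-0.0015,0,0],98],[[0,0,0],[-0.002,0,0],98],[[0,0,0],[-0.0025,0,0],98],[[0,0,0],[-0.003,0,0],98],[[0,0,0],[-0.0033,0,0],98],[[0,0,0],[-0.0036,0,0],98],[[0,0,0],[-0.0039,0,0],98],[[0,0,0],[-0.0042,0,0],98],[[0,0,0],[-0.0045,0,0],98]])

```text
time: 11.8
position: [0.5349, -0.0004, 0.0787]
tool_rot: [-2.374, -2.05, -0.008]
ft_force: [-0.8, 13.9, 3.4]
grip_width: 0.618
```

```bash
python3 go.py -0.0975 -0.034 0.066;  python3 - <<'E'
from bench import ctrl
import cv2
cv2.imwrite(f"pics/top6.png",ctrl.get_image("top")[:,:,::-1])
b=cv2.imread("pics/top6.png")[180:240,270:400]
cv2.imwrite("pics/t6c.png",cv2.resize(b,None,fx=6,fy=6,interpolation=cv2.INTER_CUBIC))
E
```

```text
t 11.8 lane xy -0.1006 -0.0348 tip 0.0647 F [-0.8 13.9  3.4] grip 0.618 q [ 0.58  0.29 -0.7   1.9   0.21  1.03 -0.36]
tool axes in lane (cols) [[-1.0, -0.004, -0.007], [-0.004, 1.0, -0.0], [0.007, -0.0, -1.0]]
0 turn [ 1.1500e-02 -5.0000e-04 -3.1374e+00] shift [-0.0031  0.0008 -0.0013] world [ 0.5352 -0.0036  0.08  ]
1 turn [-0.0003 -0.0074  0.0042] shift [-0.0031  0.0008 -0.0013] world [ 0.5352 -0.0036  0.08  ]
```

View pics/t6c.png

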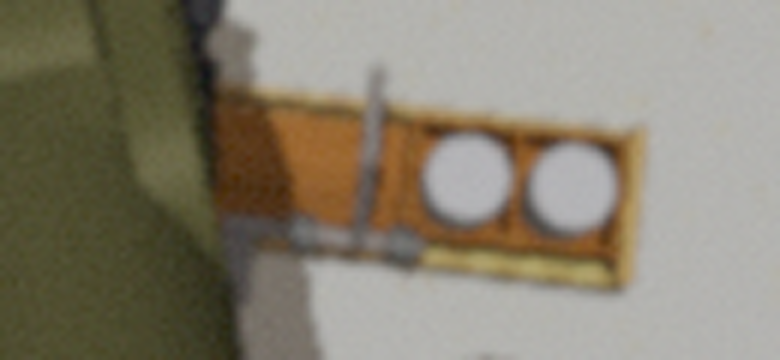

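The rack is home: front against the stop at crop (620,185), and the push is blocked at about 14 N. Backing off in x while still holding the pedal.

Call:
step_arm(plan=[[[0,0,0],[0,0,0],98],[[0,0,0],[0.002,0,0],98],[[0,0,0],[0.004,0,0],98],[[0,0,0],[0.006,0,0],98],[[0,0,0],[0.009,0,0],98],[[0,0,0],[0.013,0,0],98],[[0,0,0],[0.018,0,0],98],[[0,0,0],[0.022,0,0],98],[[0,0,0],[0.025,0,0],98],[[0,0,0],[0.025,0,0],98]])

```text
time: 13.1
position: [0.5386, 0.0185, 0.0785]
tool_rot: [-2.382, -2.048, -0.0]
ft_force: [-2.2, -1.7, 3.3]
grip_width: 0.617
```

```bash
python3 go.py -0.0975 -0.034 0.066;  python3 - <<'E'
from bench import ctrl
import cv2
for n in("scene","top"): cv2.imwrite(f"pics/{n}7.png",ctrl.get_image(n)[:,:,::-1])
b=cv2.imread("pics/top7.png")[180:240,270:400]; a=cv2.imread("pics/scene7.png")[170:270,265:385]
import numpy as np
cv2.imwrite("pics/c7.png",np.hstack([cv2.resize(b,(433,200)),cv2.resize(a,(360,300))[:200]]) if 0 else cv2.resize(b,None,fx=6,fy=6,interpolation=cv2.INTER_CUBIC))
E
```

```text
t 13.1 lane xy -0.1199 -0.034 tip 0.0645 F [-2.2 -1.7  3.3] grip 0.617 q [ 0.54  0.3  -0.7   1.89  0.22  1.04 -0.41]
tool axes in lane (cols) [[-1.0, 0.0, -0.0], [0.0, 1.0, -0.0], [0.0, -0.0, -1.0]]
0 turn [-5.0000e-04  3.0000e-04  3.1414e+00] shift [-0.0224  0.     -0.0015] world [ 0.5352 -0.0036  0.08  ]
1 turn [-0.0002 -0.0003 -0.0001] shift [-0.0224  0.     -0.0015] world [ 0.5352 -0.0036  0.08  ]
```

View pics/c7.png

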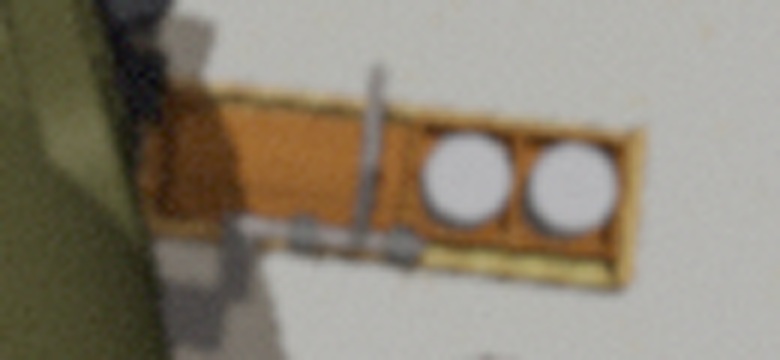

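Call:
step_arm(plan=[[[0,0,0],[0,0,-0.006],98],[[0,0,0],[0,0,-0.012],98],[[0,0,0],[0,0,-0.019],98],[[0,0,0],[0,0,-0.026],98],[[0,0,0],[0,0,-0.033],98],[[0,0,0],[0,0,-0.04],98],[[0,0,0],[0,0,-0.048],98],[[0,0,0],[0,0,-0.056],98],[[0,0,0],[0,0,-0.066],98],[[0,0,0],[0,0,-0.076],98]])

```text
time: 14.45
position: [0.5385, 0.0179, 0.1551]
tool_rot: [-2.382, -2.048, 0.001]
ft_force: [0.9, 0.1, -0.2]
grip_width: 0.617
```

Call:
step_arm(plan=[[[0,0,0],[0,0,-0.01],98],[[0,0,0],[0,0,-0.025],98],[[0,0,0],[0.01,0,-0.04],98],[[0,0,0],[0.03,0,-0.055],98],[[0,0,0],[0.05,0,-0.07],98],[[0,0,0],[0.07,0,-0.08],98],[[0,0,0],[0.09,0,-0.08],98],[[0,0,0],[0.1,0,-0.08],98],[[0,0,0],[0.1,0,-0.08],98],[[0,0,0],[0.1,0,-0.08],98]])

```text
time: 15.7
position: [0.5536, 0.1161, 0.2343]
tool_rot: [2.383, 2.047, -0.001]
ft_force: [-1.2, 0.1, 0.1]
grip_width: 0.618
```

```bash
python3 go.py;  python3 - <<'E'
from bench import ctrl
import cv2
for n in("scene","top"): cv2.imwrite(f"pics/{n}8.png",ctrl.get_image(n)[:,:,::-1])
b=cv2.imread("pics/top8.png")[170:280,190:400]; a=cv2.imread("pics/scene8.png")[170:270,265:395]
cv2.imwrite("pics/t8c.png",cv2.resize(b,None,fx=3.8,fy=3.8,interpolation=cv2.INTER_CUBIC))
cv2.imwrite("pics/s8c.png",cv2.resize(a,None,fx=6,fy=6,interpolation=cv2.INTER_CUBIC))
E
```

```text
t 15.7 lane xy -0.2186 -0.0337 tip 0.2203 F [-1.2  0.1  0.1] grip 0.618 q [ 0.44  0.22 -0.79  1.65  0.16  1.34 -0.53]
tool axes in lane (cols) [[-1.0, 0.001, 0.001], [0.001, 1.0, -0.0], [-0.001, -0.0, -1.0]]
```

View pics/t8c.png

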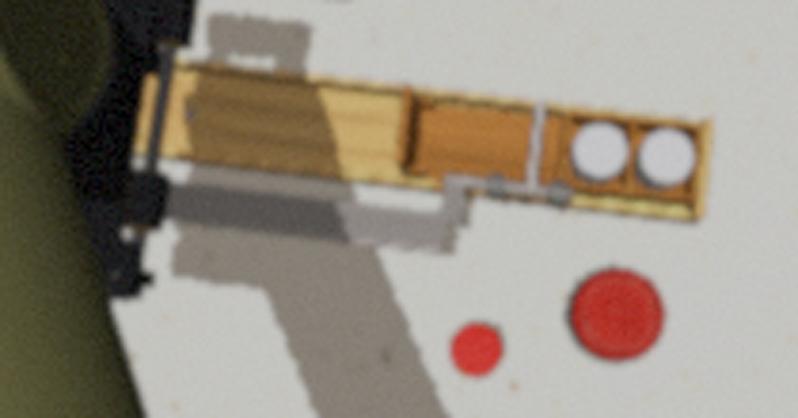

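View pics/s8c.png

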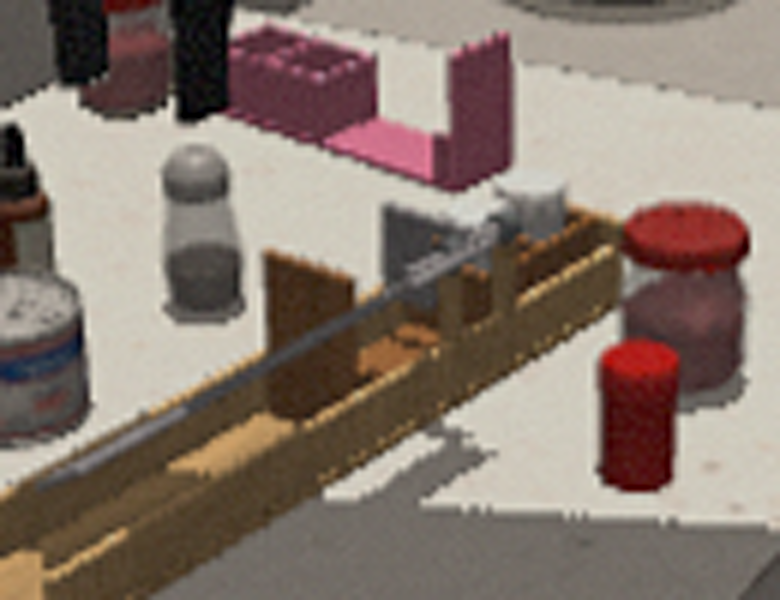

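```bash
python3 -c "
from bench import ctrl
print(ctrl.close_job())"
```

```text
the job is handed in; nothing more can be done
None
```

The job is done and handed in at about 15.8 s of the 43 s allowed. `close_job` gave no verdict, so success rests on my own checks.

- **Pedal and gate:** One fingertip pressed the pedal down and held it. In the picture the gate stood at about 1.05 rad before the push, with the rack still at lane x of about -0.114 m.
- **Push:** The other fingertip slid the rack under the raised gate, about 125 mm, until it was blocked at the end stop. The force along the push rose from about 8 N to 14 N there. I then backed off and raised the hand so that the gate closed.
- **Last pictures:** The rack's front is at the stop, and both tins are upright in their pockets. The gate hangs shut over the bare deck, looking the same as at the start. The jar, food tin and salt shaker look unmoved, and the hand is clear.
- **Not measured:** I could not read the gate's angle during the push. I judged it only from pictures and fingertip height (64–67 mm), and it stayed clearly raised in every one.
- **Small mismatch:** The last rows of the lane fit were off by 1–2 pixels at the stop. I relied on the contact force rather than the fit to tell that the rack was home.

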